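# Stand the fallen bookend back up against the books

## Robot

A 6-joint arm with a two-finger parallel gripper is mounted at the origin on the work surface. World frame = base frame: x ahead of the robot, y to its left, z up, the work surface at z = 0. Lengths are in m, angles in rad, forces in N, time in s.
With the tool pointing down it reaches from about 0.25 to 0.775 m from the base axis. Payload 4 kg.
Tool frame: the origin (TCP) lies between the finger pads; the fingertips stand 25 mm ahead of it and the grasp point (between the pads) lies 6 mm ahead of it (robot.tip_reach is the distance from the TCP to the fingertips, in m); z points along the fingers, y is the line along which they close (so a half turn about z gives the same grasp; the last joint's range is limited). The gripper opens to 94 mm and grips with 3 to 60 N. Pads are 16 mm wide; open, the fingers measure 119 mm over their backs; the gripper's body (75 mm by 177 mm) begins 78 mm behind the grasp point.
Start: joints at [1.012, 0.087, 1.371, -0, 1.684, -0.103], TCP at [0.242, 0.494, 0.231] pointing down, gripper open.
Joint ranges: [-3.1, 3.1], [-0.76, 2.03], [0.27, 2.55], [-1.08, 4.22], [0.17, 2.65], [-2.57, 2.57]. Speed limits (rad/s): [2.79, 2.79, 3.14, 3.14, 3.14, 3.14].

## Interface

Orientations are given as [roll, pitch, yaw] about the fixed x, y, z axes, in that order (R = Rz(yaw) Ry(pitch) Rx(roll)).
In Python, from bench import sensors, snapshot, camera_info, ticket, robot gives the robot as it stands.
- The arm moves only by the tool arm_command, never from a script. Its argument "plan" is a list of rows, each an object with "grip": the closure, from -1 (fully open) to 1 (shut); "slide": the shift along the tool's x, y, z normalised to -1 to 1, where 1 is 500 mm, a list of three; "spin": the turn about the tool's z normalised to -1 to 1, where 1 is 5 degrees. A call has 1 to 10 rows; each row shifts and turns the commanded pose from where the row before left it, along the tool's axes as they then stand; what a row does not reach is not made up. A row lasts 1/8 s, in which the tool goes at most 62.5 mm and 10.7 degrees, less where a joint would pass 70% of its speed; a pose out of reach is approached as far as the arm can. A call with a number of a shift or a turn outside -1 to 1 is refused whole. A call with a gripper value outside its range is refused whole. The fingers move at their own pace and stop on an object; the grip force is fixed at half the most. Time passes only in rows, so rows that do not move let the fingers close. It gives the time, the measured TCP pose, the force, the opening and the grip force at its end, in the units of the state.
- sensors.get_obs(): the state, without advancing time (a new reading comes with each control period).
- snapshot(name): name is "side" or "top"; returns the picture (480x640x3 uint8, red, green, blue); there is no depth.
- camera_info(name): a dict with "fx", "fy", "cx", "cy" (pixels), "position" and "rotation" of the camera in the world. Camera axes: x right, y up, looking along -z (the intrinsics and any distortion apply to the point x, -y, -z); pixel columns grow to the right and rows downward; lengths in m; the calibration is good to about 2 mm. A picture is of the moment at which its call begins. camera_info takes no time and is no camera call.
- ticket.close_job(): hands the job in; it is judged then, once.
The state is a dict: "time": time; "joint_positions": joint angles; "qvel": joint speeds; "joint_torque": joint torques, N m; "tool_pos": TCP position; "ee_rot": TCP orientation; "wrist_force": force on the tool from outside, world axes, zero at the start; "wrist_torque": the same for the moment, N m; "width": finger opening in m; "finger_force": force on a finger pad.
Only numpy, scipy, OpenCV 4.12 (cv2) and the standard library are available. Lean on these libraries where they do the work, as an engineer would, in place of code of your own. Each camera call takes 0.05 s, during which the arm holds its last target. There are 200 camera calls.

## Task

The L-shaped bookend at the open end of the book row has been knocked flat on its back. Do not grip it or pick it up: with the fingertips push its upstanding foot over so that it tips back onto its foot, then gently push it along the table until its flat back stands square against the last book, roughly at the middle of its cover. Leave the books standing where they are and do not disturb the other things on the table.

Things in the scene. Friction and masses are not known exactly. Their poses are not given: they have to be found in the camera images.
- bookend: L-shaped dark wooden bookend, 110 wide, 0.6 kg, mostly in the foot. Panel 125 tall, 14 thick; foot 95 long, 18 thick. It lies on the panel's flat back (z = 0), foot straight up. Origin: middle of the heel, the outer edge of the L, on the table lying or standing. x along the heel; y heel to panel top (panel: y 0-125, z 0-14), up when it stands; z heel to foot's free end (foot: y 0-18, z 0-95), level when it stands
- foot_end (a point): middle of the free end of the bookend's foot (95 from the heel, half-way through its 18 thickness): 95 above the table as it lies, 9 above when it stands. Axes as the bookend's. It stands up by this end going over, away from the panel, rolling on the heel edge (quarter turn about +x); a good third of the way over it falls onto its foot by itself. Standing, it slides if pushed low, tips if pushed high
- end_book: the last book of a row of four hardbacks standing side by side, the one at the row's open end, which faces the bookend: 28 thick (its y), 155 deep (its x), 180 tall, 0.5 kg, loose. Origin: centre of its underside; z up; its -y cover (14 from the origin) is the face that the back of the bookend must stand against.
- drawer_unit: heavy wooden desk drawer unit fixed to the table, 240 (x) x 170 (y) x 215 tall, at the far end of the row: the books stand against its -y side. Origin: centre of its underside; the row runs from it along its -y.
- book_a: one of the other hardback books of the row, 36 thick (y), 165 deep (x), 205 tall, loose. Origin: centre of its underside, z up.
- book_b: one of the other hardback books of the row, 26 thick (y), 150 deep (x), 190 tall, loose. Origin: centre of its underside, z up.
- book_c: one of the other hardback books of the row, 30 thick (y), 160 deep (x), 200 tall, loose. Origin: centre of its underside, z up.
- glue_stick: glue stick standing upright, white with a grey cap, 32 across, 94 tall. Loose, not part of the job. Origin: centre of its underside.
- stamp_tin: flat red metal ink-pad tin, 67 x 102, 21 tall. Loose, not part of the job. Origin: centre of its underside.
- tape_dispenser: black desk tape dispenser, 60 x 135, about 90 tall with its roll. Loose, not part of the job. Origin: centre of its underside.
- pencil_mug: white mug full of pencils and pens, 74 across, 90 tall, pencils to 165. Loose, not part of the job. Origin: centre of its underside.
- bead_jar: glass jar of beads with a metal screw lid, 60 across, 75 tall. Loose, not part of the job. Origin: centre of its underside.
- pump_bottle: white hand-gel pump bottle, 62 across, 185 tall. Loose, not part of the job. Origin: centre of its underside.
- stapler: desk stapler, 35 x 125, 50 tall. Loose, not part of the job. Origin: centre of its underside.

How it is judged:
On the way:
1. the bookend has been tipped up and stands on its foot, still short of the books (angle between bookend's own y axis and vertical below 0.08 rad and height (world z) of bookend below 0.01 m and y of bookend in the frame of end_book below -0.03 m), for 0.3 s.
At the end, for the whole second after the job is handed in: the bookend stands upright on its foot (within 0.08 rad), at rest, its flat back less than 9 mm from the end book's cover and parallel to it within 0.12 rad, its middle within 50 mm of the middle of the cover; all four books upright and within 20 mm of where they stood (angle between bookend's own y axis and vertical below 0.08 rad and height (world z) of bookend below 0.008 m and y of bookend in the frame of end_book above -0.023 m and x of bookend in the frame of end_book between -0.05 and 0.05 m and angle between the z axis of bookend and the y axis of end_book, either way round below 0.12 rad and linear speed of bookend below 0.02 m/s and angular speed of bookend below 0.1 rad/s and angle between each of book_a, book_b, book_c, end_book's own z axis and vertical below 0.06 rad and distance of each of book_a, book_b, book_c, end_book from where it was at the start of the episode below 0.02 m); the robot touches nothing.
It fails at once if the bookend is lifted off the table (height (world z) of bookend above 0.03 m).
It fails at once if the bookend is gripped or pushed with more than 35 N (contact force between the fingers and bookend above 35 N).
It fails at once if a book is knocked over (angle between any of book_a, book_b, book_c, end_book's own z axis and vertical above 0.3 rad).
It fails at once if another thing on the table is knocked over or shifted by more than 20 mm (distance of any of glue_stick, stamp_tin, tape_dispenser, pencil_mug, bead_jar, pump_bottle, stapler from where it was at the start of the episode above 0.02 m or angle between any of glue_stick, stamp_tin, tape_dispenser, pencil_mug, bead_jar, pump_bottle, stapler's own z axis and vertical above 0.35 rad).
It also fails if it takes over 67 s, if anything falls off the work surface, if the arm or the gripper's body presses on something with over 40 N, if the wrist force passes 120 N, or if a joint passes its speed limit or range.

## Working session

There is one attempt and no reset: what is moved stays moved. The work goes in short steps, Python scripts to look and compute and a tool call to move; the robot and the scene stay as the last step left them, time stands still between calls to the robot, and variables do not carry over. Pictures are saved under pics/ and viewed, at most 10 in all, crops included, and the job is handed in when it is done.

Besides the shell and the picture viewer there is one more tool, called after "Emit:" as name(argument=value, ...), one argument or row to a line, values as JSON. arm_command: Moves the arm, as the interface text tells. Scaled input: -1 to 1 covers 500 mm each way for a shift and 5 degrees each way for a turn. Its arguments: {"type":"object","properties":{"plan":{"type":"array","items":{"type":"object","properties":{"grip":{"type":"number"},"slide":{"type":"array","items":{"type":"number"}},"spin":{"type":"number"}}}}},"required":["plan"]}

```bash
ls; mkdir -p pics
python3 - <<'E'
from bench import sensors, snapshot, camera_info
import cv2
for n in("side","top"):
    cv2.imwrite(f"pics/{n}0.png",snapshot(n)[:,:,::-1]); print(n,camera_info(n))
print(sensors.get_obs())
E
```

```text
pics
side {'fx': 573.620191745956, 'fy': 573.620191745956, 'cx': 318.8393888066119, 'cy': 237.10734209705313, 'position': array([0.78756172, 0.29068141, 1.15699407]), 'rotation': array([ 0.32215455, -0.00505552,  2.48372018])}
top {'fx': 453.961973815702, 'fy': 453.961973815702, 'cx': 315.17431394456946, 'cy': 238.68763446342567, 'position': array([0.48932619, 0.00207643, 1.0232704 ]), 'rotation': array([ 0.10557405,  0.01158896, -1.58520047])}
{'time': 0.1, 'joint_positions': array([ 1.01189118e+00,  8.78901098e-02,  1.37205971e+00, -1.28559851e-05,
        1.68359751e+00, -1.03080021e-01]), 'qvel': array([-0.00073142, -0.00032125, -0.00358524, -0.00056719,  0.00072915,
       -0.00090378]), 'joint_torque': array([ 2.05886827e-03, -3.41255236e+01, -3.03300011e+01,  7.19869486e-02,
        3.04768374e-02, -7.48303546e-05]), 'tool_pos': array([0.24188029, 0.49347785, 0.22943827]), 'ee_rot': array([-3.13964703e+00, -1.88422487e-04,  2.68576591e+00]), 'wrist_force': array([ 0.01325467, -0.19174426, -0.29237754]), 'wrist_torque': array([ 0.03731465, -0.02945232,  0.00356999]), 'finger_force': 0.0, 'width': 0.09396406429196172}
```

View pics/side0.png

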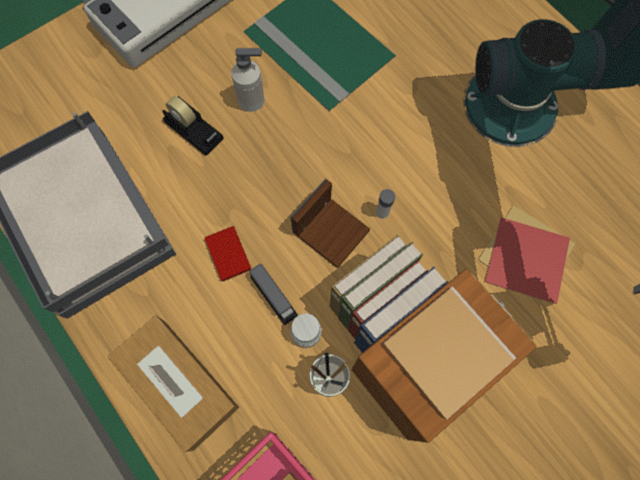

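View pics/top0.png

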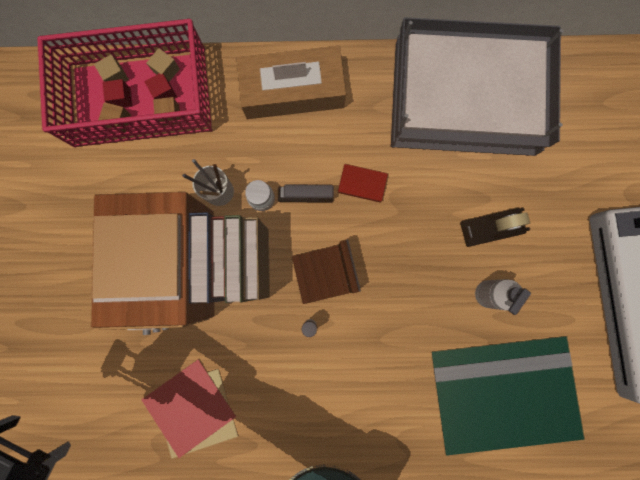

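```bash
cat > h.py <<'E'
import numpy as np, cv2
from scipy.spatial.transform import Rotation as R
from bench import sensors, snapshot, camera_info
def cam(n):
    c=camera_info(n); return c,R.from_euler('xyz',c['rotation']).as_matrix(),np.array(c['position'])
def proj(n,p):
    c,M,t=cam(n); q=M.T@(np.array(p,float)-t); return c['cx']+c['fx']*q[0]/-q[2], c['cy']-c['fy']*q[1]/-q[2]
def ray(n,u,v):
    c,M,t=cam(n); return t,M@np.array([(u-c['cx'])/c['fx'],-(v-c['cy'])/c['fy'],-1])
def plane(n,u,v,z):
    t,d=ray(n,u,v); return t+d*(z-t[2])/d[2]
def tri(a,b):
    (p,d),(q,e)=ray('side',*a),ray('top',*b)
    s=np.linalg.lstsq(np.c_[d,-e],q-p,rcond=None)[0]; x,y=p+s[0]*d,q+s[1]*e
    return (x+y)/2,np.linalg.norm(x-y)
E
python3 - <<'E'
from h import *
print(proj('side',[0,0,0]),proj('top',[0,0,0]),camera_info('top').keys())
s=cv2.imread('pics/side0.png')[170:360,270:450]; t=cv2.imread('pics/top0.png')[190:350,180:370]
b=np.zeros((600,800,3),np.uint8)
a=cv2.resize(s,None,fx=2.8,fy=2.8,interpolation=2)
cv2.imwrite('pics/c1.png',cv2.resize(s,None,fx=3,fy=3,interpolation=2)); cv2.imwrite('pics/c2.png',cv2.resize(t,None,fx=3.5,fy=3.5,interpolation=2))
E
```

```text
(np.float64(509.1709393331156), np.float64(103.78779925768427)) (np.float64(325.0362154902209), np.float64(518.0337679952116)) dict_keys(['fx', 'fy', 'cx', 'cy', 'position', 'rotation'])
```

View pics/c1.png

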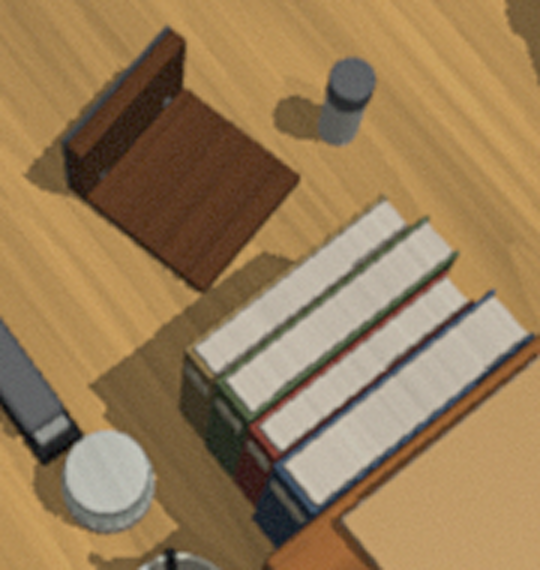

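View pics/c2.png

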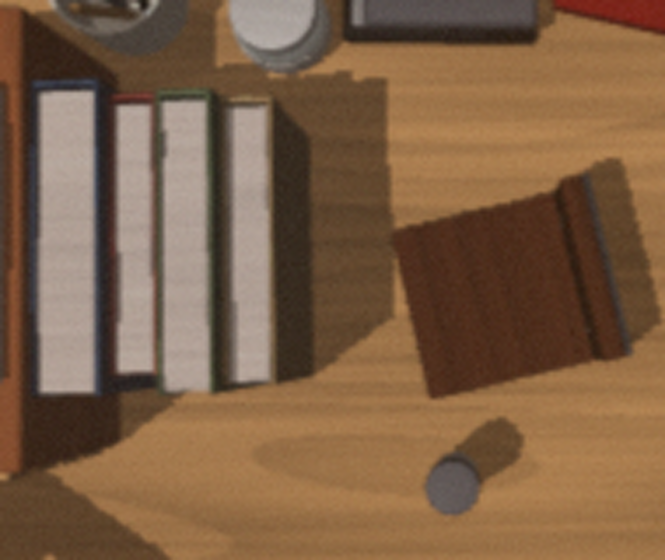

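```bash
cat >> h.py <<'E'
T=lambda a,b:(180+(a+.5)/3.5-.5,190+(b+.5)/3.5-.5)
S=lambda a,b:(270+(a+.5)/3-.5,170+(b+.5)/3-.5)
E
python3 - <<'E'
from h import *
np.set_printoptions(precision=4,suppress=True)
pts={'panel+x':((206,289),(395,232),.014),'panel-x':((299,180),(432,397),.014),
'foot_out+x':((66,146),(585,177),.095),'foot_out-x':((168,28),(628,353),.095),'foot_in+x':((75,158),(557,190),.095),'foot_in-x':((185,42),(597,357),.095),
'book+x':((188,350),(272,97),.18),'book-x':((384,199),(274,380),.18),'glue':((352,78),(453,486),.094),}
for k,(a,b,z) in pts.items():
    print(k,plane('side',*S(*a),z)[:2],plane('top',*T(*b),z)[:2],*tri(S(*a),T(*b)))
E
```

```text
panel+x [0.5563 0.0667] [0.5586 0.0633] [0.5573 0.0649 0.0123] 0.004059706362355259
panel-x [0.4551 0.0442] [0.4542 0.041 ] [0.4533 0.0419 0.0057] 0.0016827339699888178
foot_out+x [ 0.5852 -0.0501] [ 0.5837 -0.0535] [ 0.584  -0.0534  0.0866] 0.001473756052447378
foot_out-x [ 0.48  -0.076] [ 0.4807 -0.0761] [ 0.4805 -0.0758  0.0963] 0.0005790441798493471
foot_in+x [ 0.5855 -0.0398] [ 0.5763 -0.0369] [ 0.5804 -0.0405  0.0827] 0.008457120426232935
foot_in-x [ 0.4772 -0.061 ] [ 0.4787 -0.0581] [ 0.4791 -0.058   0.1028] 0.0010782630217922454
book+x [0.621  0.1217] [0.6209 0.1187] [0.6209 0.1201 0.1751] 0.002098498367468643
book-x [0.4707 0.1205] [0.47   0.1178] [0.4694 0.119  0.1745] 0.0014057501878233225
glue [0.4047 0.0273] [0.406  0.0264] [0.4055 0.0269 0.0947] 0.0015965498643553968
```

Emit:
arm_command(
  plan=[
    {"grip": 0, "slide": [0, 0, -0.08], "spin": 1},
    {"grip": 0, "slide": [0, 0, -0.08], "spin": 1},
    {"grip": 0, "slide": [0, 0, 0], "spin": 1},
    {"grip": 0, "slide": [0, 0, 0], "spin": 1},
    {"grip": 0, "slide": [0, 0, 0], "spin": 1},
    {"grip": 0, "slide": [0, 0, 0], "spin": 1},
    {"grip": 0, "slide": [0, 0, 0], "spin": 1},
    {"grip": 0, "slide": [0, 0, 0], "spin": 1},
    {"grip": 0, "slide": [0, 0, 0], "spin": 1},
    {"grip": 0, "slide": [0, 0, 0], "spin": 1},
  ],
)

```text
time: 1.35
tool_pos: [0.242, 0.4937, 0.3098]
ee_rot: [-3.141, 0.001, 1.81]
wrist_force: [0.1, 0.7, -0.1]
width: 0.0469
finger_force: 0.0
```

Emit:
arm_command(
  plan=[
    {"grip": 0, "slide": [0, 0, 0], "spin": 0.3},
    {"grip": 0, "slide": [-0.11, 0.032, 0]},
    {"grip": 0, "slide": [-0.11, 0.032, 0]},
    {"grip": 0, "slide": [-0.11, 0.032, 0]},
    {"grip": 0, "slide": [-0.11, 0.032, 0]},
    {"grip": 0, "slide": [-0.11, 0.032, 0]},
    {"grip": 0, "slide": [-0.11, 0.032, 0]},
    {"grip": 0, "slide": [-0.11, 0.032, 0]},
    {"grip": 0, "slide": [-0.11, 0.032, 0]},
    {"grip": 0, "slide": [-0.11, 0.032, 0]},
  ],
)

```text
invalid input at $.plan[1]: expected keys grip, slide, spin
```

Emit:
arm_command(
  plan=[
    {"grip": 0, "slide": [-0.11, 0.032, 0]},
    {"grip": 0, "slide": [0, 0, 0]},
  ],
)

```text
invalid input at $.plan[0]: expected keys grip, slide, spin
```

Emit:
arm_command(
  plan=[
    {"grip": 0, "slide": [0, 0, 0], "spin": 0.3},
    {"grip": 0, "slide": [-0.11, 0.032, 0], "spin": 0},
    {"grip": 0, "slide": [-0.11, 0.032, 0], "spin": 0},
    {"grip": 0, "slide": [-0.11, 0.032, 0], "spin": 0},
    {"grip": 0, "slide": [-0.11, 0.032, 0], "spin": 0},
    {"grip": 0, "slide": [-0.11, 0.032, 0], "spin": 0},
    {"grip": 0, "slide": [-0.11, 0.032, 0], "spin": 0},
    {"grip": 0, "slide": [-0.11, 0.032, 0], "spin": 0},
    {"grip": 0, "slide": [-0.11, 0.032, 0], "spin": 0},
    {"grip": 0, "slide": [-0.11, 0.032, 0], "spin": 0},
  ],
)

```text
time: 2.6
tool_pos: [0.4895, 0.0395, 0.3104]
ee_rot: [3.141, -0.0, 1.788]
wrist_force: [0.9, 0.2, 0.8]
width: 0.0472
finger_force: 0.0
```

Emit:
arm_command(
  plan=[
    {"grip": 0, "slide": [-0.11, 0.032, 0], "spin": 0},
    {"grip": 0, "slide": [0, 0, 0], "spin": 0},
  ],
)

```text
time: 2.85
tool_pos: [0.5172, -0.0123, 0.3089]
ee_rot: [-3.139, -0.0, 1.782]
wrist_force: [-0.1, 0.8, -0.6]
width: 0.047
finger_force: 0.0
```

Emit:
arm_command(
  plan=[
    {"grip": 0, "slide": [0, 0.006, 0.1], "spin": 0},
    {"grip": 0, "slide": [0, 0, 0.1], "spin": 0},
    {"grip": 0, "slide": [0, 0, 0.1], "spin": 0},
    {"grip": 0, "slide": [0, 0, 0.08], "spin": 0},
    {"grip": 0, "slide": [0, 0, 0.05], "spin": 0},
    {"grip": 0, "slide": [0, 0, 0], "spin": 0},
    {"grip": 0, "slide": [0, 0, 0], "spin": 0},
  ],
)

```text
time: 3.72
tool_pos: [0.52, -0.0078, 0.097]
ee_rot: [3.139, 0.0, 1.788]
wrist_force: [0.3, -0.2, 0.1]
width: 0.0466
finger_force: 0.0
```

Emit:
arm_command(
  plan=[
    {"grip": 0, "slide": [-0.02, 0, 0], "spin": 0},
    {"grip": 0, "slide": [-0.02, 0, 0], "spin": 0},
    {"grip": 0, "slide": [-0.01, 0, 0], "spin": 0},
    {"grip": 0, "slide": [-0.006, 0, 0], "spin": 0},
    {"grip": 0, "slide": [-0.006, 0, 0], "spin": 0},
    {"grip": 0, "slide": [-0.006, 0, 0], "spin": 0},
    {"grip": 0, "slide": [-0.006, 0, 0], "spin": 0},
    {"grip": 0, "slide": [-0.006, 0, 0], "spin": 0},
  ],
)

```text
time: 4.72
tool_pos: [0.528, -0.047, 0.0958]
ee_rot: [3.141, -0.001, 1.787]
wrist_force: [-0.3, 2.1, 2.0]
width: 0.0471
finger_force: 1.3
```

Emit:
arm_command(
  plan=[
    {"grip": 0, "slide": [-0.006, 0, 0], "spin": 0},
    {"grip": 0, "slide": [-0.006, 0, 0], "spin": 0},
    {"grip": 0, "slide": [-0.006, 0, 0], "spin": 0},
    {"grip": 0, "slide": [-0.006, 0, 0], "spin": 0},
  ],
)

```text
time: 5.22
tool_pos: [0.5307, -0.0596, 0.0956]
ee_rot: [3.141, 0.0, 1.787]
wrist_force: [0.0, 1.3, 2.6]
width: 0.0468
finger_force: 1.0
```

```bash
cat > v.py <<'E'
import sys
from h import *
n=sys.argv[1]
s=snapshot('side')[130:330,220:440,::-1]; t=snapshot('top')[170:350,240:440,::-1]
cv2.imwrite(f'pics/{n}.png',np.hstack([cv2.resize(s,(400,364),interpolation=2),cv2.resize(t,(400,364)[:1]+(360,),interpolation=2) if 0 else cv2.resize(t,(400,364),interpolation=2)]))
E
sed -i '5d' v.py
cat >> v.py <<'E'
# side scale 20/11 from (220,130); top scale 2 from (240,170)
o=np.zeros((364,800,3),np.uint8); o[:,:400]=cv2.resize(s,(400,364),interpolation=2); o[:360,400:]=cv2.resize(t,(400,360),interpolation=2)
cv2.imwrite(f'pics/{n}.png',o)
E
python3 v.py v1
```

```text
(no output)
```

View pics/v1.png

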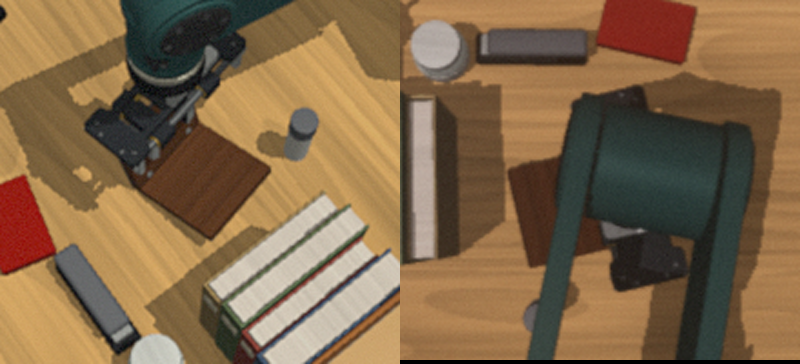

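The side view (left) shows the fingers against the foot near (150,180), and the panel's far edge has moved only slightly (top-view corners about (295,253) and (307,302)). The pushing force is falling, which fits tipping, so I'll continue.

Emit:
arm_command(
  plan=[
    {"grip": 0, "slide": [-0.006, 0, 0], "spin": 0},
    {"grip": 0, "slide": [-0.006, 0, 0], "spin": 0},
    {"grip": 0, "slide": [-0.006, 0, 0], "spin": 0},
    {"grip": 0, "slide": [-0.006, 0, 0], "spin": 0},
  ],
)

```text
time: 5.82
tool_pos: [0.5327, -0.0712, 0.0951]
ee_rot: [-3.141, -0.0, 1.787]
wrist_force: [0.5, 0.9, -0.3]
width: 0.0471
finger_force: 0.4
```

Emit:
arm_command(
  plan=[
    {"grip": 0, "slide": [-0.006, 0, 0], "spin": 0},
    {"grip": 0, "slide": [-0.006, 0, 0], "spin": 0},
    {"grip": 0, "slide": [-0.006, 0, 0], "spin": 0},
  ],
)

```text
time: 6.2
tool_pos: [0.5349, -0.0801, 0.0954]
ee_rot: [-3.141, 0.0, 1.787]
wrist_force: [-0.5, 0.6, 0.4]
width: 0.0469
finger_force: 0.1
```

Emit:
arm_command(
  plan=[
    {"grip": 0, "slide": [-0.006, 0, 0], "spin": 0},
    {"grip": 0, "slide": [-0.006, 0, 0], "spin": 0},
    {"grip": 0, "slide": [-0.006, 0, 0], "spin": 0},
    {"grip": 0, "slide": [0, 0, 0], "spin": 0},
  ],
)

```text
time: 6.7
tool_pos: [0.5369, -0.0887, 0.0955]
ee_rot: [3.142, 0.0, 1.787]
wrist_force: [-0.7, 0.1, 0.1]
width: 0.047
finger_force: 0.0
```

```bash
python3 v.py v2
```

```text
(no output)
```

View pics/v2.png

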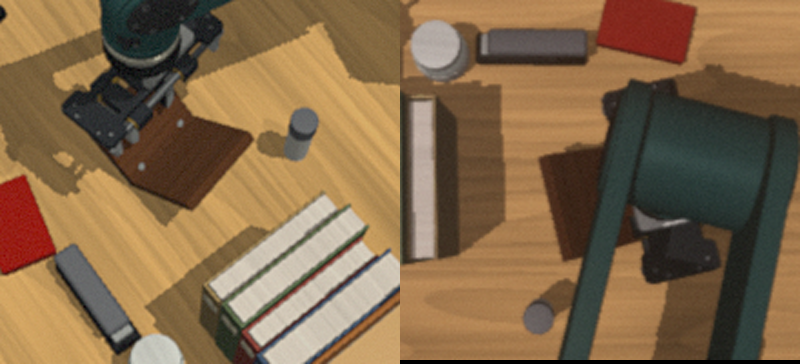

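The panel is now well raised, roughly 40°, and the finger force is 0, so it is about to fall onto its foot.

Emit:
arm_command(
  plan=[
    {"grip": 0, "slide": [-0.004, 0, 0], "spin": 0},
    {"grip": 0, "slide": [0, 0, 0], "spin": 0},
    {"grip": 0, "slide": [0, 0, 0], "spin": 0},
    {"grip": 0, "slide": [0, 0, 0], "spin": 0},
    {"grip": 0, "slide": [0, 0, -0.05], "spin": 0},
    {"grip": 0, "slide": [0, 0, -0.1], "spin": 0},
    {"grip": 0, "slide": [0, 0, -0.1], "spin": 0},
    {"grip": 0, "slide": [-0.1, 0, 0], "spin": 0},
    {"grip": 0, "slide": [-0.1, 0, 0], "spin": 0},
    {"grip": 0, "slide": [0, 0, 0], "spin": 0},
  ],
)

```text
time: 8.05
tool_pos: [0.5588, -0.1904, 0.2199]
ee_rot: [-3.141, -0.001, 1.783]
wrist_force: [-0.2, 0.2, 0.0]
width: 0.0471
finger_force: 0.0
```

```bash
python3 v.py v3
```

```text
(no output)
```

View pics/v3.png

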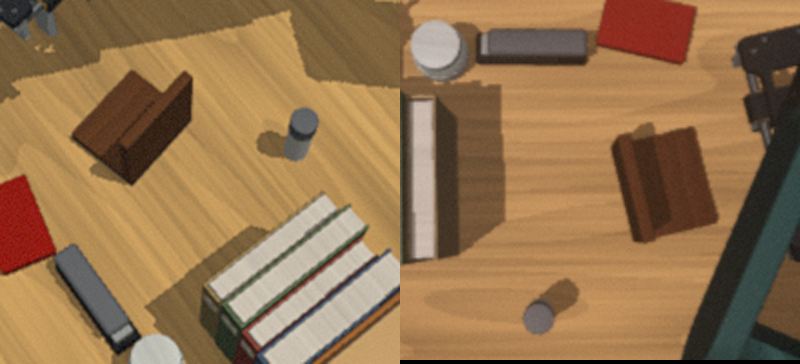

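The bookend now stands on its foot. In the top view the panel's top edge runs (612,140)–(635,241) and the foot's free end (694,128)–(717,218).

```bash
cat >> h.py <<'E'
TV=lambda a,b:(240+(a-400+.5)/2-.5,170+(b+.5)/2-.5)
SV=lambda a,b:(220+(a+.5)*.55-.5,130+(b+.5)*200/364-.5)
E
python3 - <<'E'
from h import *
np.set_printoptions(precision=4,suppress=True)
for k,z,b,a in(('back+x',.125,(612,140),(123,151)),('back-x',.125,(635,241),(193,74)),('foot+x',.018,(694,128),(73,134)),('foot-x',.018,(717,218),(131,72))):
    print(k,plane('top',*TV(*b),z)[:2],plane('side',*SV(*a),z)[:2])
E
```

```text
back+x [ 0.5816 -0.0496] [ 0.5905 -0.0547]
back-x [ 0.4815 -0.0701] [ 0.4769 -0.0799]
foot+x [ 0.6046 -0.1472] [ 0.6038 -0.1433]
foot-x [ 0.5045 -0.1694] [ 0.502  -0.1657]
```

Emit:
arm_command(
  plan=[
    {"grip": 0, "slide": [-0.01, 0, 0.1], "spin": 0},
    {"grip": 0, "slide": [0, 0, 0.1], "spin": 0},
    {"grip": 0, "slide": [0, 0, 0.1], "spin": 0},
    {"grip": 0, "slide": [0, 0, 0.04], "spin": 0},
    {"grip": 0, "slide": [0, 0, 0.02], "spin": 0},
    {"grip": 0, "slide": [0, 0, 0], "spin": 0},
    {"grip": 0, "slide": [0, 0, 0], "spin": 0},
  ],
)

```text
time: 9.02
tool_pos: [0.5609, -0.193, 0.0423]
ee_rot: [3.139, 0.002, 1.787]
wrist_force: [-0.9, -0.0, -0.1]
width: 0.0468
finger_force: 0.0
```

Emit:
arm_command(
  plan=[
    {"grip": 0, "slide": [0, 0, 0.014], "spin": 0},
    {"grip": 0, "slide": [0, 0, 0], "spin": 0},
    {"grip": 0, "slide": [0.02, 0, 0], "spin": 0},
    {"grip": 0, "slide": [0.02, 0, 0], "spin": 0},
    {"grip": 0, "slide": [0.01, 0, 0], "spin": 0},
    {"grip": 0, "slide": [0.008, 0, 0], "spin": 0},
    {"grip": 0, "slide": [0.008, 0, 0], "spin": 0},
    {"grip": 0, "slide": [0.008, 0, 0], "spin": 0},
  ],
)

```text
time: 10.02
tool_pos: [0.552, -0.1571, 0.0336]
ee_rot: [3.141, 0.001, 1.787]
wrist_force: [0.9, -3.1, -0.2]
width: 0.0467
finger_force: 1.6
```

Emit:
arm_command(
  plan=[
    {"grip": 0, "slide": [0.01, 0, 0], "spin": 0.2},
    {"grip": 0, "slide": [0.01, 0, 0], "spin": 0.2},
    {"grip": 0, "slide": [0.01, 0, 0], "spin": 0.2},
    {"grip": 0, "slide": [0.01, 0, 0], "spin": 0.2},
    {"grip": 0, "slide": [0.01, 0, 0], "spin": 0.2},
    {"grip": 0, "slide": [0.01, 0, 0], "spin": 0.2},
    {"grip": 0, "slide": [0.01, 0, 0], "spin": 0.2},
    {"grip": 0, "slide": [0.01, 0, 0], "spin": 0.2},
    {"grip": 0, "slide": [0.01, 0, 0], "spin": 0.2},
    {"grip": 0, "slide": [0.01, 0, 0], "spin": 0.2},
  ],
)

```text
time: 11.28
tool_pos: [0.545, -0.1071, 0.0335]
ee_rot: [-3.142, 0.0, 1.611]
wrist_force: [-0.8, -4.1, 0.8]
width: 0.0471
finger_force: 2.0
```

Emit:
arm_command(
  plan=[
    {"grip": 0, "slide": [0.01, 0, 0], "spin": 0.2},
    {"grip": 0, "slide": [0.01, 0, 0], "spin": 0.2},
    {"grip": 0, "slide": [0.01, 0, 0], "spin": 0},
    {"grip": 0, "slide": [0.01, 0, 0], "spin": 0},
    {"grip": 0, "slide": [0.01, 0, 0], "spin": 0},
    {"grip": 0, "slide": [0.01, 0, 0], "spin": 0},
    {"grip": 0, "slide": [0.01, 0, 0], "spin": 0},
    {"grip": 0, "slide": [0.01, 0, 0], "spin": 0},
  ],
)

```text
time: 12.28
tool_pos: [0.5445, -0.0671, 0.0335]
ee_rot: [3.142, -0.0, 1.578]
wrist_force: [-0.1, -4.6, 1.8]
width: 0.047
finger_force: 2.1
```

```bash
python3 v.py v4
```

```text
(no output)
```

View pics/v4.png

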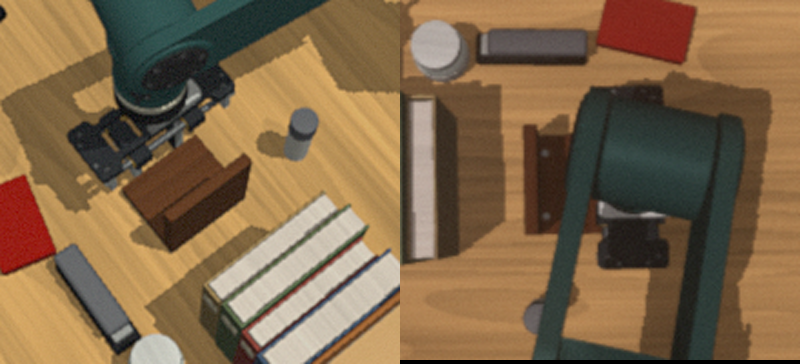

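The bookend is upright and square: the back's top edge is vertical in the top view at column 524, rows 126–234. I'll continue towards the book.

Emit:
arm_command(
  plan=[
    {"grip": 0, "slide": [0.012, 0, 0], "spin": 0},
    {"grip": 0, "slide": [0.012, 0, 0], "spin": 0},
    {"grip": 0, "slide": [0.012, 0, 0], "spin": 0},
    {"grip": 0, "slide": [0.012, 0, 0], "spin": 0},
    {"grip": 0, "slide": [0.012, 0, 0], "spin": 0},
    {"grip": 0, "slide": [0.012, 0, 0], "spin": 0},
    {"grip": 0, "slide": [0.012, 0, 0], "spin": 0},
    {"grip": 0, "slide": [0.012, 0, 0], "spin": 0},
    {"grip": 0, "slide": [0.012, 0, 0], "spin": 0},
    {"grip": 0, "slide": [0.012, 0, 0], "spin": 0},
  ],
)

```text
time: 13.62
tool_pos: [0.5441, -0.007, 0.0335]
ee_rot: [3.142, -0.0, 1.578]
wrist_force: [0.1, -4.2, 2.0]
width: 0.0469
finger_force: 2.3
```

Run:
```python
from h import *
s=snapshot('top'); cv2.imwrite('pics/t5.png',s[:,:,::-1])
for v in (245,260,275): print(s[v,250:300].sum(1).tolist())
for v in (240,292,230,301):print(proj('top',[.545,.1195,.18]),proj('top',[.545,.1,.125]));break
```

```text
[494, 509, 502, 505, 496, 463, 380, 293, 167, 133, 145, 140, 138, 143, 137, 129, 143, 149, 175, 225, 226, 214, 174, 171, 170, 173, 167, 155, 130, 93, 106, 97, 94, 113, 131, 160, 163, 162, 155, 166, 165, 154, 160, 160, 158, 156, 124, 99, 120, 170]
[518, 515, 519, 522, 520, 508, 464, 341, 193, 142, 139, 136, 132, 127, 139, 135, 115, 139, 150, 183, 214, 203, 169, 172, 162, 173, 169, 158, 143, 100, 94, 89, 115, 133, 160, 163, 160, 154, 161, 163, 159, 153, 158, 151, 131, 102, 84, 114, 125, 147]
[511, 518, 516, 517, 520, 502, 464, 349, 235, 138, 134, 121, 133, 136, 133, 127, 140, 128, 142, 183, 227, 204, 170, 175, 157, 176, 168, 155, 141, 102, 103, 119, 162, 169, 160, 162, 160, 159, 169, 155, 163, 161, 136, 90, 88, 82, 106, 132, 159, 158]
(np.float64(256.95976096208517), np.float64(257.65229623021816)) (np.float64(270.6393330588037), np.float64(259.2741907639306))
```

Emit:
arm_command(
  plan=[
    {"grip": 0, "slide": [0.008, 0, 0], "spin": 0},
    {"grip": 0, "slide": [0.008, 0, 0], "spin": 0},
    {"grip": 0, "slide": [0.008, 0, 0], "spin": 0},
    {"grip": 0, "slide": [0.006, 0, 0], "spin": 0},
  ],
)

```text
time: 14.18
tool_pos: [0.544, 0.0078, 0.0335]
ee_rot: [3.142, -0.0, 1.578]
wrist_force: [0.1, -4.6, 1.7]
width: 0.047
finger_force: 2.4
```

Emit:
arm_command(
  plan=[
    {"grip": 0, "slide": [0.004, 0, 0], "spin": 0},
    {"grip": 0, "slide": [0.004, 0, 0], "spin": 0},
  ],
)

```text
time: 14.42
tool_pos: [0.544, 0.0117, 0.0335]
ee_rot: [3.142, 0.0, 1.578]
wrist_force: [0.8, -4.7, 3.0]
width: 0.0472
finger_force: 2.4
```

Emit:
arm_command(
  plan=[
    {"grip": 0, "slide": [0.003, 0, 0], "spin": 0},
  ],
)

```text
time: 14.55
tool_pos: [0.544, 0.0128, 0.0335]
ee_rot: [3.141, 0.001, 1.578]
wrist_force: [-0.1, -6.7, 2.7]
width: 0.0469
finger_force: 3.2
```

Emit:
arm_command(
  plan=[
    {"grip": 0, "slide": [0.002, 0, 0], "spin": 0},
  ],
)

```text
time: 14.68
tool_pos: [0.544, 0.0133, 0.0335]
ee_rot: [3.142, 0.002, 1.578]
wrist_force: [0.3, -7.9, 2.0]
width: 0.0473
finger_force: 3.8
```

Emit:
arm_command(
  plan=[
    {"grip": 0, "slide": [0.002, 0, 0], "spin": 0},
  ],
)

```text
time: 14.8
tool_pos: [0.544, 0.0136, 0.0335]
ee_rot: [3.142, 0.003, 1.578]
wrist_force: [-0.4, -8.7, 1.5]
width: 0.0477
finger_force: 4.6
```

Motion has stopped and the force is rising, so the back is against the book. I'll back off and check.

Emit:
arm_command(
  plan=[
    {"grip": 0, "slide": [-0.01, 0, 0], "spin": 0},
    {"grip": 0, "slide": [-0.04, 0, 0], "spin": 0},
    {"grip": 0, "slide": [-0.1, 0, 0], "spin": 0},
    {"grip": 0, "slide": [0, 0, -0.1], "spin": 0},
    {"grip": 0, "slide": [0, 0, -0.1], "spin": 0},
    {"grip": 0, "slide": [-0.1, 0, -0.05], "spin": 0},
    {"grip": 0, "slide": [-0.1, 0, 0], "spin": 0},
    {"grip": 0, "slide": [-0.1, 0, 0], "spin": 0},
    {"grip": 0, "slide": [0, 0, 0], "spin": 0},
    {"grip": 0, "slide": [0, 0, 0], "spin": 0},
  ],
)

```text
time: 16.05
tool_pos: [0.5451, -0.2096, 0.1579]
ee_rot: [-3.141, -0.002, 1.577]
wrist_force: [0.0, -0.2, -0.6]
width: 0.0469
finger_force: 0.0
```

Run:
```python
from h import *
s=snapshot('side')[170:370,270:470,::-1]; t=snapshot('top')[190:350,180:340,::-1]
cv2.imwrite('pics/v6.png',np.hstack([cv2.resize(s,(400,400),interpolation=2),cv2.resize(t,(400,400),interpolation=2)]))
```

```text
(no output)
```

View pics/v6.png

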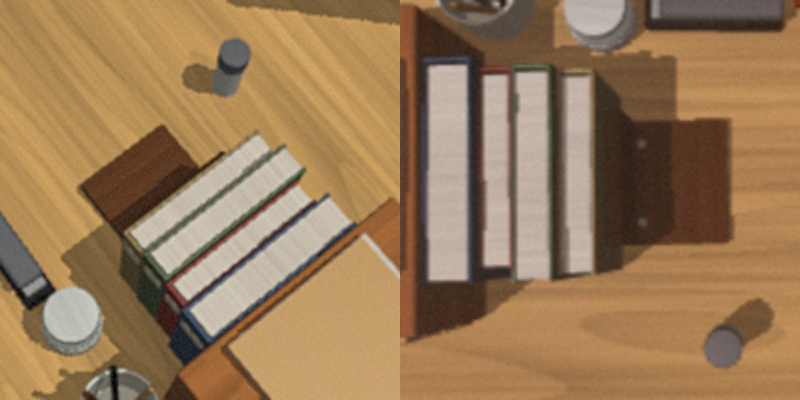

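The bookend stands squarely against the end book and the books haven't moved (cover edge at column 594, foot end at column 730). A quick check of the gap before I hand it in:

Run:
```python
from h import *
f=lambda a,b:(180+(a-400+.5)/2.5-.5,190+(b+.5)/2.5-.5)
for p,z in(((729,118),.018),((730,243),.018),((594,71),.18),((595,273),.18)): print(plane('top',*f(*p),z)[:2])
g=lambda a,b:(270+(a+.5)/2-.5,170+(b+.5)/2-.5)
for p,z in(((80,188),.018),((164,125),.018),((125,235),.18),((257,132),.18)): print(plane('side',*g(*p),z)[:2])
```

```text
[0.60015657 0.02076565]
[0.48937012 0.02138069]
[0.61944026 0.11879462]
[0.46878502 0.11819871]
[0.6007927  0.02774819]
[0.48921649 0.02702231]
[0.62211745 0.12291966]
[0.46953434 0.12074624]
```

```bash
python3 -c "
from bench import ticket
print(ticket.close_job())"
```

```text
the job is handed in; nothing more can be done
None
```

The bookend was tipped back onto its foot and pushed square against the middle of the end book's cover (measured gap about 0–2 mm), nothing else visibly moved, and the job is handed in with no verdict returned.

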